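Unmould the two full soaps into the organiser

TASK

Four home-made soaps are sitting in the grey mould on the vanity. Lift out the two that came out full thickness and lay them gently in the clear organiser, one flat in each compartment, the same way up as they were cast, without dropping them. Leave the two thin, short-poured soaps in the mould and do not disturb the other things on the vanity.

Things in the scene. Friction and masses are not known exactly. Their poses are not given: they have to be found in the camera images.
- mould: fixed grey soap mould, 110 (x) x 300 (y) x 28 mm high; origin: centre of underside. 4 open cavities, centres x=0, y=-108, -36, 36, 108 mm; each 54 (x) x 60 (y), floor 8 mm above origin, 20 deep. On both x sides of each, a finger notch 38 mm wide (y), cut to 8 mm above origin, runs out through the 28 mm wall, so fingers can reach down beside a soap and close along the mould's x
- full_a: cream cast soap bar poured to full thickness: rounded block 50 (its x) x 56 (its y) x 34 mm, about 100 g. Origin: centre of its underside, z up, its 50 mm direction is x, the same as the mould's x at the start. It starts in one of the mould's four cavities (any of them) and stands 14 mm above the mould's top face
- full_b: cream cast soap bar poured to full thickness: rounded block 50 (its x) x 56 (its y) x 34 mm, about 100 g. Origin: centre of its underside, z up, its 50 mm direction is x, the same as the mould's x at the start. It starts in one of the mould's four cavities (any of them) and stands 14 mm above the mould's top face
- short_a: cream cast soap bar poured short: same 50 x 56 mm outline but only 12 mm thick, about 36 g; origin: centre of its underside. It starts in one of the mould's four cavities (any of them), its top 8 mm below the mould's top face. It is to stay there
- short_b: cream cast soap bar poured short: same 50 x 56 mm outline but only 12 mm thick, about 36 g; origin: centre of its underside. It starts in one of the mould's four cavities (any of them), its top 8 mm below the mould's top face. It is to stay there
- organiser: fixed clear acrylic tray with thin grey liners on its floor, 130 mm (its x) x 176 mm (its y) x 40 mm high, walls 4 mm. Origin: centre of its underside, z up. A 4 mm wall at y = 0, as high as the sides, parts it into two open compartments, each 122 (x) x 82 mm (y) inside, floor 5 mm above the origin
- bay_plus (a point): centre of the floor of the organiser's compartment on its +y side; axes as the organiser's
- bay_minus (a point): centre of the floor of the organiser's compartment on its -y side; axes as the organiser's
- comb: bystander: loose black plastic comb lying flat, 180 x 34 mm, 4 mm thick, near the robot
- pusher: bystander: loose stainless cuticle pusher lying flat, 134 mm long along its x, 8 mm thick
- jar: bystander: loose beige ceramic lidded jar, 72 mm across, 79 mm high
- tin: bystander: loose round aluminium balm tin, 62 mm across, 22 mm high
- nailbrush: bystander: loose wooden nail brush, 40 x 90 x 32 mm high
- perfume: bystander: loose amber glass bottle, 30 x 50 mm, 82 mm high

How it is judged:
By the outcome, as a careful person would: the job done as asked, in the order asked, and still so for the second after the job is handed in, with the robot touching nothing.
It also fails if it takes over 58 s, if anything falls off the work surface, if the arm or the gripper's body presses on something with over 40 N, if the wrist force passes 120 N, or if a joint passes its speed limit or range.

ROBOT

A 7-joint arm with a two-finger parallel gripper is mounted at the origin on the work surface. World frame = base frame: x ahead of the robot, y to its left, z up, the work surface at z = 0. Lengths are in m, angles in rad, forces in N, time in s.
With the tool pointing down it reaches from about 0.4 to 0.85 m from the base axis. Payload 10.4 kg.
Tool frame: the origin (TCP) lies on the centre line of the jaws, within the pads' length; the fingertips stand 11 mm ahead of it and the grasp point (between the pads) lies 8 mm behind it; z points along the fingers, y is the line along which they close (so a half turn about z gives the same grasp; the last joint's range is limited). The gripper opens to 87 mm and grips with 3 to 60 N. Pads are 19 mm wide; open, the fingers measure 117 mm over their backs; the gripper's body (75 mm by 190 mm) begins 51 mm behind the grasp point.
Start: joints at [-1.173, 0.332, -0.065, 1.46, 0.022, 1.35, -0.088], TCP at [0.255, 0.571, 0.234] pointing down, gripper open.
Joint ranges: [-2.6, 2.6], [-0.5, 2.12], [-1.47, 1.34], [0.16, 2.42], [-1.27, 4.41], [0.06, 2.06], [-2.6, 2.6]. Speed limits (rad/s): [2.22, 2.22, 2.79, 2.79, 3.14, 3.14, 3.14].

INTERFACE

Orientations are given as a unit quaternion [x, y, z, w].
In Python, from bench import r gives the robot as it stands.
- The arm moves only by the shell command python3 -m pendant 'ROWS' [OPENING] [FORCE]. ROWS is JSON, a list of rows, each a list of 4 numbers: the shift along the tool's x, y, z in m, then the turn about the tool's z in rad. A call has 1 to 8 rows; each row shifts and turns the commanded pose from where the row before left it, along the tool's axes as they then stand; what a row does not reach is not made up. A row lasts 1/12 s, in which the tool goes at most 41.7 mm and 7.16 degrees, less where a joint would pass 70% of its speed; a pose out of reach is approached as far as the arm can. A call with a gripper value outside its range is refused whole. OPENING is the opening, from 0 (shut) to 1 (fully open), set as the call begins (- or left out, the last holds). The fingers move at their own pace and stop on an object; FORCE is the grip in N (left out, the last holds). Time passes only in rows, so rows that do not move let the fingers close. It gives the time, the measured TCP pose, the force, the opening and the grip force at its end, in the units of the state.
- r.read_state(): the state, without advancing time (a new reading comes with each control period).
- r.camera(name): name is "scene" or "top" or "wrist"; returns a dict with "img" (384x512x3 uint8, red, green, blue), "camera_matrix" (3x3 intrinsics, pixels), "dist_coeffs" ([k1, k2, p1, p2, k3] as OpenCV has them; the pictures are not rectified), "xyz" and "attitude" of the camera in the world. Camera axes: x right, y down, z forward; pixel columns grow to the right and rows downward; lengths in m; the calibration is good to about 2 mm. A picture is of the moment at which its call begins. There is no depth.
- r.close_job(): hands the job in; it is judged then, once.
Trained networks look in the newest picture that a camera, given by its name, has taken for a name from the list of things; names that differ only in an ending like _2 or _b are one class to them, and where a whole thing is asked for, a point or a joint stands for the part that bears it (a point fixed in the world has none). Each returns a list of dicts, best first, with "score" (0 to 1); they miss things now and then, are a little off and sometimes report something else, mostly with a low value. They report only what shows in the picture. A call takes as long as a camera call.
- r.outline_of(thing, camera): "mask" (384x512 bool, what is visible of it) and "bbox" ([centre column, centre row, width, height] in pixels, round what is visible of it).
The state is a dict: "time": time; "joint_positions": joint angles; "joint_vel": joint speeds; "joint_torque": joint torques, N m; "ee_pos": TCP position; "eef_rot": TCP orientation; "ft_force": force on the tool from outside, world axes, zero at the start; "torque": the same for the moment, N m; "width": finger opening in m; "grip_force": force on a finger pad.
Only numpy, scipy, OpenCV 4.12 (cv2) and the standard library are available. Lean on these libraries where they do the work, as an engineer would, in place of code of your own. Each camera call takes 0.05 s, during which the arm holds its last target. There are 200 camera calls.

## Working session

There is one attempt and no reset: what is moved stays moved. The work goes in short steps, Python scripts to look and compute and a shell command to move; the robot and the scene stay as the last step left them, time stands still between calls to the robot, and variables do not carry over. Pictures are saved under pics/ and viewed, at most 10 in all, crops included, and the job is handed in when it is done.

```bash
mkdir -p pics
cat > h.py <<'E'
import numpy as np, cv2
from scipy.spatial.transform import Rotation as R
from bench import r
def att(c):
    a=np.array(c["attitude"],float)
    return a if a.shape==(3,3) else R.from_quat(a).as_matrix()
def ray(c,uv):
    p=cv2.undistortPoints(np.array(uv,float).reshape(-1,1,2),np.array(c["camera_matrix"],float),np.array(c["dist_coeffs"],float)).reshape(-1,2)
    return np.c_[p,np.ones(len(p))]@att(c).T
def plane(c,uv,z):
    d=ray(c,uv); o=np.array(c["xyz"]); return o+d*((z-o[2])/d[:,2])[:,None]
def save(c,n): cv2.imwrite(f"pics/{n}.png",c["img"][:,:,::-1])
E
python3 - <<'E'
from h import *
np.set_printoptions(precision=4,suppress=True)
s=r.read_state(); print(s["time"],s["ee_pos"],s["eef_rot"],s["width"])
print("toolaxes",R.from_quat(s["eef_rot"]).as_matrix())
ims=[]
for n in("scene","top"):
    c=r.camera(n); ims.append(c["img"]); print(n,c["xyz"],c["attitude"])
    for t in("mould","full_a","short_a","organiser","jar","tin","nailbrush","perfume","pusher","comb"):
        for o in r.outline_of(t,n)[:3]:
            q=cv2.minAreaRect(np.argwhere(o["mask"])[:,::-1].astype(np.float32))
            print(t,round(o["score"],2),np.round(o["bbox"]),np.round(plane(c,[q[0]],.03)[0][:2],3))
    save(c,n)
E
```

```text
0.0 [0.2552 0.5701 0.2328] [ 0.2088  0.978  -0.0007 -0.0001] 0.08728762142625524
toolaxes [[-0.9128  0.4084 -0.0005]
 [ 0.4084  0.9128 -0.0013]
 [-0.0001 -0.0014 -1.    ]]
scene [ 1.3675 -0.0968  0.8317] [ 0.6957  0.6019 -0.2629 -0.2909]
mould 0.85 [347. 205. 130.  66.] [0.588 0.224]
mould 0.52 [390. 186.  30.  25.] [0.551 0.34 ]
full_a 0.84 [388. 185.  28.  21.] [0.549 0.339]
full_a 0.71 [335. 202.  22.  25.] [0.584 0.199]
full_a 0.6 [173. 277.  44.  22.] [ 0.753 -0.2  ]
short_a 0.86 [361. 196.  22.  12.] [0.578 0.266]
short_a 0.74 [308. 210.  20.  21.] [0.608 0.124]
short_a 0.41 [179. 202.  81.  61.] [ 0.528 -0.179]
organiser 0.96 [181. 201.  82.  64.] [ 0.528 -0.179]
organiser 0.46 [173. 278.  40.  22.] [ 0.753 -0.2  ]
jar 0.92 [286. 261.  32.  32.] [0.749 0.043]
jar 0.46 [182. 203.  86.  61.] [ 0.525 -0.179]
tin 0.61 [153. 165.  23.  19.] [ 0.37  -0.249]
nailbrush 0.91 [174. 277.  48.  20.] [ 0.753 -0.201]
perfume 0.85 [362. 244.  29.  29.] [0.73  0.216]
comb 0.7 [341. 146.  60.  10.] [0.379 0.267]
top [ 0.3788 -0.0192  0.9426] [ 0.7075 -0.6993  0.0727 -0.0716]
mould 0.59 [147. 194. 141.  72.] [0.569 0.232]
full_a 0.91 [101. 199.  24.  27.] [0.551 0.337]
full_a 0.58 [161. 186.  31.  23.] [0.581 0.198]
short_a 0.81 [192. 182.  27.  24.] [0.592 0.126]
short_a 0.8 [130. 196.  24.  24.] [0.563 0.265]
short_a 0.64 [340. 120.  45.  22.] [ 0.739 -0.2  ]
organiser 0.65 [333. 219.  92.  73.] [ 0.516 -0.181]
jar 0.85 [234. 109.  36.  36.] [0.767 0.042]
tin 0.62 [368. 296.  33.  29.] [ 0.349 -0.247]
nailbrush 0.89 [340. 120.  44.  23.] [ 0.739 -0.2  ]
nailbrush 0.19 [233. 108.  32.  37.] [0.77  0.041]
perfume 0.96 [160. 120.  26.  24.] [0.738 0.213]
pusher 0.7 [248. 214.   8.  59.] [0.523 0.002]
pusher 0.17 [102. 202.  26.  28.] [0.551 0.338]
comb 0.88 [122. 293.  79.  21.] [0.348 0.271]
```

Run:
```python
import cv2,numpy as np
a=cv2.imread("pics/top.png")[80:330,70:410]
cv2.imwrite("pics/v1.png",cv2.resize(a,None,fx=2.35,fy=2.35,interpolation=cv2.INTER_CUBIC))
a=cv2.imread("pics/scene.png")[130:300,110:430]
cv2.imwrite("pics/v2.png",cv2.resize(a,None,fx=2.5,fy=2.5,interpolation=cv2.INTER_CUBIC))
```

```text
(no output)
```

View pics/v1.png

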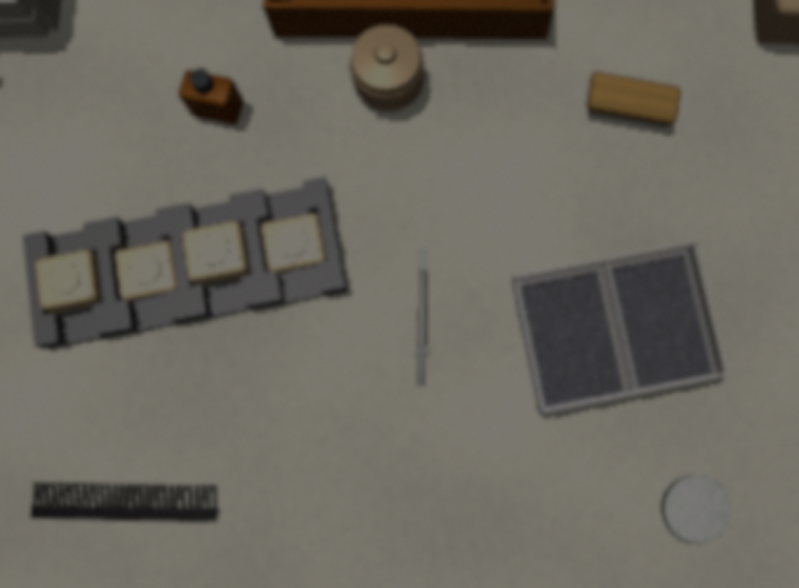

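View pics/v2.png

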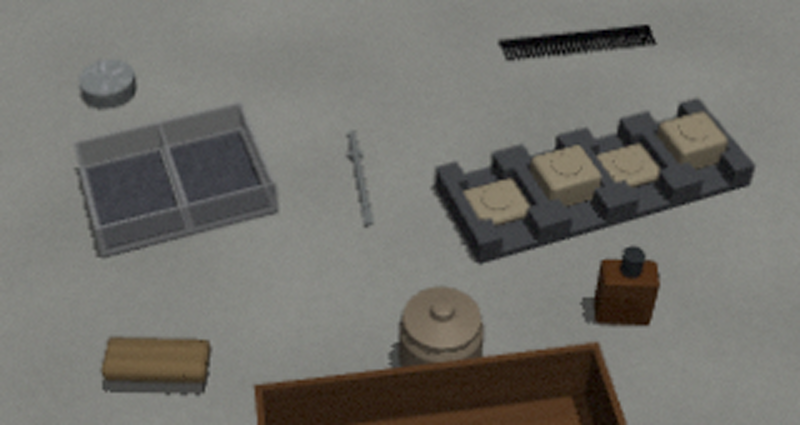

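The full-thickness bars are the top-view soaps at (101,199) and (161,186), and the scene view agrees: they are the two that stand proud. The organiser is at (333,219) with both bays empty. Next I fit the poses of mould and organiser.

```bash
cat >> h.py <<'E'
def proj(c,P):
    Rm=att(c).T; t=-Rm@np.array(c["xyz"])
    return cv2.projectPoints(np.array(P,float),cv2.Rodrigues(Rm)[0],t,np.array(c["camera_matrix"],float),np.array(c["dist_coeffs"],float))[0].reshape(-1,2)
def boxpts(p,lx,ly,z0,z1):
    a=np.array([[i*lx/2,j*ly/2] for i in(-1,1) for j in(-1,1)]); q=R.from_euler('z',p[2]).as_matrix()[:2,:2]
    a=a@q.T+p[:2]; return np.r_[np.c_[a,[z0]*4],np.c_[a,[z1]*4]]
def hull(m): return cv2.convexHull(np.argwhere(m)[:,::-1].astype(np.float32))
def fit(obs,p0,lx,ly,z0,z1):
    from scipy.optimize import minimize
    def f(p):
        s=0
        for c,h in obs:
            g=cv2.convexHull(proj(c,boxpts(p,lx,ly,z0,z1)).astype(np.float32))
            i=cv2.intersectConvexConvex(g,h)[0]; s+=1-i/(cv2.contourArea(g)+cv2.contourArea(h)-i+1e-9)
        return s/len(obs)
    p0=np.array(p0,float)
    res=minimize(f,p0,method="Nelder-Mead",options=dict(initial_simplex=np.vstack([p0]+[p0+d for d in np.diag([.01,.01,.1])])))
    return res.x,res.fun
E
python3 - <<'E'
from h import *
np.set_printoptions(precision=4,suppress=True)
C={n:r.camera(n) for n in("scene","top")}
def best(t,n,near=None):
    L=r.outline_of(t,n)
    if near is not None: L=[o for o in L if np.hypot(*(np.array(o["bbox"][:2])-near))<15]
    return [(C[n],hull(L[0]["mask"]))] if L else []
for sets in(("top",),("scene",),("scene","top")):
    mo=sum([best("mould",n) for n in sets],[]); og=sum([best("organiser",n) for n in sets],[])
    print(sets,"mould",*fit(mo,[.575,.23,-.2+.4],.11,.30,0,.032),"org",*fit(og,[.52,-.18,.2],.13,.176,0,.04))
for near,z0 in (((101,199),.028),((161,186),.028),((130,196),.012),((192,182),.012)):
    o=best("full_a" if z0>.02 else "short_a","top",near)
    if o: print(near,fit(o,[.57,.2,.2],.05,.056,z0,.042 if z0>.02 else .02))
E
```

```text
('top',) mould [0.573  0.2325 0.2041] 0.011556201950161826 org [ 0.5162 -0.1807  0.1963] 0.012542780248901542
('scene',) mould [0.5742 0.2318 0.2041] 0.026131694442650844 org [ 0.5159 -0.1814  0.194 ] 0.0337917901108028
('scene', 'top') mould [0.5734 0.2322 0.2068] 0.020482076157447404 org [ 0.5163 -0.1811  0.1957] 0.023451559488350426
(101, 199) (array([0.57, 0.2 , 0.2 ]), np.float64(1.0))
(161, 186) (array([0.5786, 0.1964, 0.1677]), np.float64(0.07933458147522987))
(130, 196) (array([0.57, 0.2 , 0.2 ]), np.float64(1.0))
(192, 182) (array([0.57, 0.2 , 0.2 ]), np.float64(1.0))
```

```bash
cat > go.py <<'E'
import sys; from h import *
# target x y z yaw(closing direction, mod pi) -> delta in tool axes
x,y,z,w=map(float,sys.argv[1:5]); s=r.read_state(); M=R.from_quat(s["eef_rot"]).as_matrix()
d=M.T@(np.array([x,y,z])-s["ee_pos"]); a=np.arctan2(M[1,1],M[0,1]); t=(a-w+np.pi/2)%np.pi-np.pi/2
print("t",round(s["time"],2),"tool delta mm",np.round(d*1000,1),"turn",round(t,4),"tilt",np.round(M[:,2],4),"pos",np.round(s["ee_pos"],4),"q7",round(s["joint_positions"][6],2),"F",np.round(s["ft_force"],1),"w",round(s["width"],4),"g",np.round(s["grip_force"],1))
E
python3 -m pendant '[[0,0,0,0.118],[0,0,0,0.118],[0,0,0,0.118],[0,0,0,0.118],[0,0,0,0.118],[0,0,0,0.118],[0,0,0,0.118],[0,0,0,0.118]]' 1; python3 -m pendant '[[0,0,0,0],[0,0,0,0]]'; python3 go.py 0.5513 0.3379 0.15 0.205
```

```text
time: 2.47
ee_pos: [0.2553, 0.5705, 0.2336]
eef_rot: [0.633, 0.774, 0.0, -0.0]
ft_force: [-0.2, -0.3, -0.7]
width: 0.087
grip_force: 0.0
time: 2.63
ee_pos: [0.2552, 0.5705, 0.2336]
eef_rot: [0.629, 0.777, 0.0, 0.0]
ft_force: [-0.9, 0.3, -0.6]
width: 0.087
grip_force: 0.0
t 2.63 tool delta mm [-289.2  241.1   83.6] turn 0.0049 tilt [ 1.e-04  0.e+00 -1.e+00] pos [0.2552 0.5705 0.2336] q7 -1.0 F [-0.9  0.3 -0.6] w 0.087 g 0.0
```

```bash
python3 -m pendant '[[-0.029,0.024,0,0],[-0.029,0.024,0,0],[-0.029,0.024,0,0],[-0.029,0.024,0,0],[-0.029,0.024,0,0]]' >/dev/null;  python3 -m pendant '[[-0.029,0.024,0,0.005],[-0.029,0.024,0,0],[-0.029,0.024,0,0],[-0.029,0.024,0.02,0],[-0.028,0.025,0.03,0],[0,0,0.03,0],[0,0,0,0],[0,0,0,0]]'; python3 go.py 0.5513 0.3379 0.15 0.205
python3 - <<'E'
from h import *
c=r.camera("wrist"); save(c,"w1"); print(c["xyz"])
for x,y in((.5513,.3379),(.5806,.1970)):
    print(proj(c,boxpts([x,y,.205],.05,.056,.042,.042)[:4]).round(0).tolist())
for o in r.outline_of("full_a","wrist")[:3]: print(o["score"],o["bbox"])
# overlay predicted soap top
im=c["img"].copy()
for x,y in((.5513,.3379),(.5806,.1970)):
    g=cv2.convexHull(proj(c,boxpts([x,y,.205],.05,.056,.042,.042)[:4]).astype(np.float32)); cv2.polylines(im,[g.astype(int)],True,(255,0,0))
cv2.imwrite("pics/w1o.png",im[:,:,::-1])
E
```

```text
time: 3.72
ee_pos: [0.5443, 0.3396, 0.1569]
eef_rot: [0.631, 0.775, -0.001, -0.001]
ft_force: [-0.7, 0.4, 0.4]
width: 0.087
grip_force: 0.0
t 3.72 tool delta mm [-3.1  6.6  6.9] turn -0.0011 tilt [-0.0029 -0.0014 -1.    ] pos [0.5443 0.3396 0.1569] q7 -0.35 F [-0.7  0.4  0.4] w 0.087 g 0.0
[0.53019317 0.40837511 0.30865992]
[[240.0, 216.0], [239.0, 164.0], [286.0, 216.0], [288.0, 164.0]]
[[242.0, 326.0], [241.0, 287.0], [283.0, 326.0], [284.0, 287.0]]
0.84 [267.5, 188.3, 47.2, 53.5]
0.63 [264.1, 282.4, 44.2, 11.5]
0.52 [265.0, 222.9, 102.2, 147.5]
```

View pics/w1o.png

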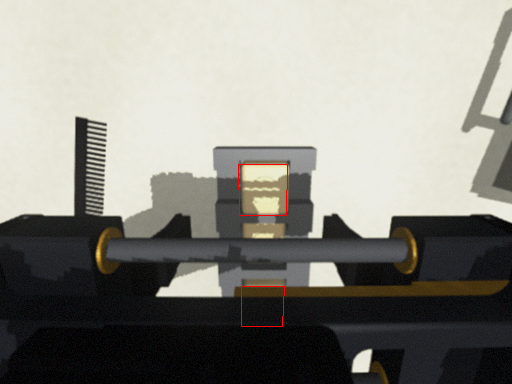

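The wrist view shows the first thick soap at about (265,188), and the predicted outline fits within about 2 px, with the soap slightly further in +x. I shift the target 1.5 mm and descend.

```bash
python3 -m pendant '[[-0.003,0.008,0.007,0],[0,0,0.03,0],[0,0,0,0],[0,0,0,0]]' ; python3 go.py 0.5528 0.3382 0.024 0.205
```

```text
time: 4.15
ee_pos: [0.553, 0.3386, 0.1207]
eef_rot: [0.632, 0.775, -0.001, -0.0]
ft_force: [-0.2, 0.3, 0.3]
width: 0.0869
grip_force: 0.0
t 4.15 tool delta mm [-0.3 -0.2 96.7] turn -0.0027 tilt [-0.0016 -0.001  -1.    ] pos [0.553  0.3386 0.1207] q7 -0.34 F [-0.2  0.3  0.3] w 0.0869 g 0.0
```

```bash
python3 -m pendant '[[0,0,0.02,0],[0,0,0.02,0],[0,0,0.02,0],[0,0,0.015,0],[0,0,0.010,0],[0,0,0.006,0],[0,0,0.005,0],[0,0,0,0]]' - 12; python3 go.py 0.5528 0.3382 0.024 0.205
python3 -m pendant '[[0,0,0,0],[0,0,0,0],[0,0,0,0],[0,0,0,0],[0,0,0,0],[0,0,0,0],[0,0,0,0],[0,0,0,0]]' 0 12
```

```text
time: 4.82
ee_pos: [0.5538, 0.3387, 0.0252]
eef_rot: [0.632, 0.775, 0.0, -0.0]
ft_force: [-0.2, -0.8, 0.5]
width: 0.0869
grip_force: 0.0
t 4.82 tool delta mm [-0.3 -1.1  1.2] turn -0.0037 tilt [ 2.e-04  3.e-04 -1.e+00] pos [0.5538 0.3387 0.0252] q7 -0.32 F [-0.2 -0.8  0.5] w 0.0869 g 0.0
time: 5.48
ee_pos: [0.5536, 0.3385, 0.0251]
eef_rot: [0.633, 0.774, 0.0, -0.0]
ft_force: [-0.8, -0.8, 1.3]
width: 0.0498
grip_force: 12.0
```

```bash
python3 -m pendant '[[0,0,0,0],[0,0,-0.004,0],[0,0,-0.008,0],[0,0,-0.012,0],[0,0,-0.016,0],[0,0,-0.02,0],[0,0,-0.02,0],[0,0,-0.02,0]]' 0 18;  python3 -m pendant '[[0,0,-0.02,0],[0,0,-0.02,0],[0,0,-0.01,0],[0,0,0,0],[0,0,0,0]]'; python3 go.py 0.5246 -0.2233 0.17 0.1957
```

```text
time: 6.15
ee_pos: [0.5538, 0.3385, 0.1273]
eef_rot: [0.633, 0.774, 0.001, 0.0]
ft_force: [-0.4, 0.3, -0.4]
width: 0.0494
grip_force: 18.0
time: 6.57
ee_pos: [0.5537, 0.3385, 0.1753]
eef_rot: [0.633, 0.774, 0.0, 0.0]
ft_force: [-0.3, -0.6, -2.8]
width: 0.0497
grip_force: 18.0
t 6.57 tool delta mm [-544.7 -140.7    4.9] turn 0.0053 tilt [ 7.e-04  6.e-04 -1.e+00] pos [0.5537 0.3385 0.1753] q7 -0.34 F [-0.3 -0.6 -2.8] w 0.0497 g 18.0
```

```bash
python3 -m pendant '[[-0.008,-0.002,0,0],[-0.018,-0.005,0,0],[-0.028,-0.007,0,0],[-0.028,-0.007,0,0],[-0.028,-0.007,0,0],[-0.028,-0.007,0,0],[-0.028,-0.007,0,0],[-0.028,-0.007,0,0]]' >/dev/null;  python3 -m pendant '[[-0.028,-0.007,0,0],[-0.028,-0.007,0,0],[-0.028,-0.007,0,0],[-0.028,-0.007,0,0],[-0.028,-0.007,0,0],[-0.028,-0.007,0,0],[-0.028,-0.007,0,0],[-0.028,-0.007,0,0]]'; python3 go.py 0.5246 -0.2233 0.17 0.1957
```

```text
time: 7.9
ee_pos: [0.5328, -0.0939, 0.1737]
eef_rot: [0.633, 0.774, -0.001, -0.001]
ft_force: [0.6, 0.0, -2.1]
width: 0.05
grip_force: 18.0
t 7.9 tool delta mm [-125.2  -33.8    3.7] turn 0.0049 tilt [-0.0021  0.     -1.    ] pos [ 0.5328 -0.0939  0.1737] q7 0.38 F [ 0.6  0.  -2.1] w 0.05 g 18.0
```

```bash
python3 -m pendant '[[-0.028,-0.007,0,0.005],[-0.028,-0.007,0,0],[-0.028,-0.007,0,0],[-0.022,-0.006,0,0],[-0.012,-0.004,0,0],[-0.005,-0.002,0,0],[0,0,0,0],[0,0,0,0]]'; python3 go.py 0.5246 -0.2233 0.11 0.1957
python3 - <<'E'
from h import *
c=r.camera("wrist"); im=c["img"].copy()
for oy in(.043,-.043):
    p=np.array([.5163,-.1811])+oy*np.array([-.1944,.981])
    for z in(.005,.04):
        g=cv2.convexHull(proj(c,boxpts([*p,.1957],.122,.082,z,z)[:4]).astype(np.float32)); cv2.polylines(im,[g.astype(int)],True,(255,0,0))
cv2.imwrite("pics/w2o.png",im[:,:,::-1])
E
```

```text
time: 8.57
ee_pos: [0.5256, -0.2184, 0.1742]
eef_rot: [0.634, 0.773, -0.0, -0.001]
ft_force: [-0.8, -0.5, -0.2]
width: 0.0497
grip_force: 18.0
t 8.57 tool delta mm [-4.7 -1.8 64.2] turn 0.0006 tilt [-1.2e-03  7.0e-04 -1.0e+00] pos [ 0.5256 -0.2184  0.1742] q7 0.64 F [-0.8 -0.5 -0.2] w 0.0497 g 18.0
```

View pics/w2o.png

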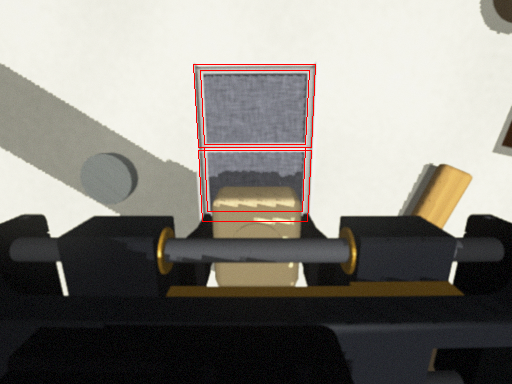

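The fitted bay outlines fall on the tray walls (divider at row 148, rim at row 66). The soap is held level above the near bay, so I lower it.

```bash
python3 -m pendant '[[-0.004,-0.002,0,0],[0,0,0.02,0],[0,0,0.03,0],[0,0,0.03,0],[0,0,0.02,0],[0,0,0.012,0],[0,0,0.006,0],[0,0,0,0]]' >/dev/null;  python3 -m pendant '[[0,0,0.012,0],[0,0,0.006,0],[0,0,0.004,0],[0,0,0,0],[0,0,0,0]]'; python3 go.py 0.5246 -0.2233 0.0225 0.1957
```

```text
time: 9.7
ee_pos: [0.5248, -0.2235, 0.0351]
eef_rot: [0.635, 0.773, 0.0, -0.0]
ft_force: [1.5, 0.2, -0.8]
width: 0.0496
grip_force: 18.0
t 9.7 tool delta mm [ 0.2 -0.1 12.6] turn 0.0002 tilt [ 0.  0. -1.] pos [ 0.5248 -0.2235  0.0351] q7 0.73 F [ 1.5  0.2 -0.8] w 0.0496 g 18.0
```

```bash
python3 -m pendant '[[0,0,0.004,0],[0,0,0.003,0],[0,0,0.002,0],[0,0,0.001,0],[0,0,0.001,0],[0,0,0,0],[0,0,0,0]]'; python3 -m pendant '[[0,0,0.0005,0],[0,0,0.0005,0],[0,0,0,0],[0,0,0,0]]'
```

```text
time: 10.28
ee_pos: [0.5248, -0.2235, 0.024]
eef_rot: [0.635, 0.773, 0.0, 0.0]
ft_force: [-1.0, 0.0, -0.8]
width: 0.0494
grip_force: 18.0
time: 10.62
ee_pos: [0.5248, -0.2234, 0.023]
eef_rot: [0.635, 0.773, 0.0, -0.0]
ft_force: [1.3, 0.3, 0.0]
width: 0.0499
grip_force: 18.0
```

```bash
python3 -m pendant '[[0,0,0.0005,0],[0,0,0,0],[0,0,0,0]]';python3 -m pendant '[[0,0,0.0005,0],[0,0,0,0],[0,0,0,0]]'
```

```text
time: 10.87
ee_pos: [0.5247, -0.2234, 0.0224]
eef_rot: [0.635, 0.773, 0.0, -0.0]
ft_force: [-0.4, 0.4, -0.7]
width: 0.0498
grip_force: 18.0
time: 11.12
ee_pos: [0.5248, -0.2234, 0.0221]
eef_rot: [0.635, 0.773, 0.0, 0.0]
ft_force: [-0.7, 0.0, 1.6]
width: 0.0497
grip_force: 18.0
```

```bash
python3 -m pendant '[[0,0,0.0005,0],[0,0,0,0],[0,0,0,0]]'
```

```text
time: 11.37
ee_pos: [0.5248, -0.2235, 0.022]
eef_rot: [0.635, 0.773, 0.0, -0.0]
ft_force: [-3.1, 2.6, 8.8]
width: 0.0496
grip_force: 18.0
```

Force 8.8 N up: the soap is seated. Release and withdraw.

```bash
python3 -m pendant '[[0,0,0,0],[0,0,0,0],[0,0,0,0],[0,0,0,0],[0,0,0,0]]' 0.7;  python3 -m pendant '[[0,0,-0.005,0],[0,0,-0.015,0],[0,0,-0.025,0],[0,0,-0.03,0],[0,0,-0.03,0],[0,0,-0.03,0],[0,0,-0.02,0],[0,0,0,0]]'; python3 go.py 0.582 0.1973 0.175 0.205
```

```text
time: 11.78
ee_pos: [0.5247, -0.2234, 0.0213]
eef_rot: [0.635, 0.773, -0.0, -0.0]
ft_force: [-0.5, 0.3, -0.6]
width: 0.0603
grip_force: 0.0
time: 12.45
ee_pos: [0.5267, -0.2245, 0.1815]
eef_rot: [0.635, 0.773, 0.002, 0.003]
ft_force: [0.9, -0.2, 0.7]
width: 0.0607
grip_force: 0.0
t 12.45 tool delta mm [403.1 136.2   6.3] turn -0.0094 tilt [ 0.0071 -0.0014 -1.    ] pos [ 0.5267 -0.2245  0.1815] q7 0.65 F [ 0.9 -0.2  0.7] w 0.0607 g 0.0
```

```bash
python3 -m pendant '[[0.015,0.005,0,-0.009],[0.025,0.008,0,0],[0.033,0.011,0,0],[0.033,0.011,0,0],[0.033,0.011,0,0],[0.033,0.011,0,0],[0.033,0.011,0,0],[0.033,0.011,0,0]]' 1 >/dev/null;  python3 -m pendant '[[0.033,0.011,0,0],[0.033,0.011,0,0],[0.033,0.011,0,0],[0.033,0.011,0,0],[0.033,0.011,0,0],[0,0,0,0],[0,0,0,0],[0,0,0,0]]'; python3 go.py 0.582 0.1973 0.12 0.205
python3 - <<'E'
from h import *
c=r.camera("wrist"); im=c["img"].copy()
for x,y,z in((.5806,.1970,.042),(.566,.2674,.02)):
    g=cv2.convexHull(proj(c,boxpts([x,y,.205],.05,.056,z,z)[:4]).astype(np.float32)); cv2.polylines(im,[g.astype(int)],True,(255,0,0)); print(g.reshape(-1,2).round())
for o in r.outline_of("full_a","wrist")[:3]: print(o["score"],o["bbox"])
cv2.imwrite("pics/w3o.png",im[:,:,::-1])
c=r.camera("top"); cv2.imwrite("pics/t3.png",cv2.resize(c["img"][170:270,270:400,::-1],None,fx=4,fy=4))
E
```

```text
time: 13.78
ee_pos: [0.5735, 0.198, 0.1756]
eef_rot: [0.631, 0.776, -0.001, -0.0]
ft_force: [-0.5, -1.0, -0.5]
width: 0.0873
grip_force: 0.0
t 13.78 tool delta mm [-2.4  8.3 55.6] turn 0.0003 tilt [-0.0013 -0.0011 -1.    ] pos [0.5735 0.198  0.1756] q7 -0.12 F [-0.5 -1.  -0.5] w 0.0873 g 0.0
[[286. 161.]
 [285. 209.]
 [241. 209.]
 [240. 161.]]
[[286.  93.]
 [284. 144.]
 [241. 144.]
 [240.  93.]]
0.92 [265.7, 183.1, 47.8, 52.5]
```

View pics/w3o.png

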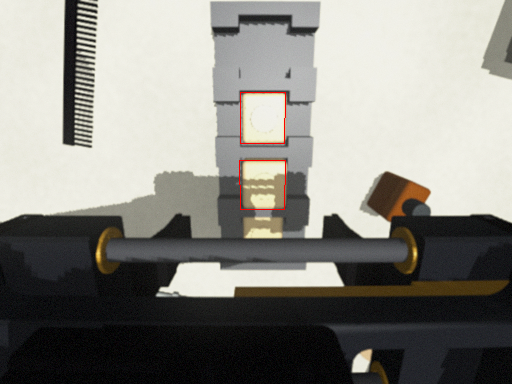

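View pics/t3.png

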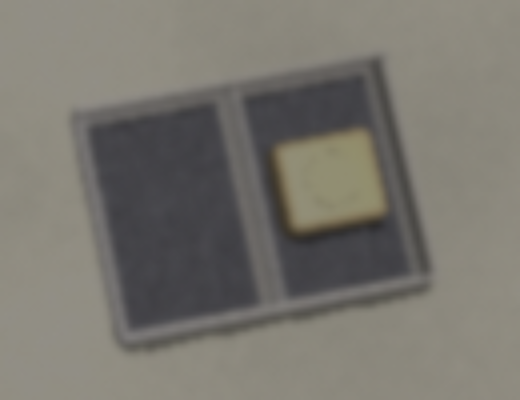

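The first soap lies flat in the right-hand bay, around (330,180) in the crop. The second thick one is at (264,185) in the wrist view, and its predicted outline fits.

```bash
python3 -m pendant '[[-0.002,0.008,0.01,0],[0,0,0.02,0],[0,0,0.025,0],[0,0,0,0],[0,0,0,0]]' - 12; python3 go.py 0.5815 0.1973 0.0245 0.205
```

```text
time: 14.35
ee_pos: [0.5816, 0.1969, 0.1209]
eef_rot: [0.632, 0.775, -0.001, -0.0]
ft_force: [0.1, -0.4, 0.5]
width: 0.0871
grip_force: 0.0
t 14.35 tool delta mm [ 0.5  0.2 96.4] turn -0.0013 tilt [-0.0022 -0.0011 -1.    ] pos [0.5816 0.1969 0.1209] q7 -0.1 F [ 0.1 -0.4  0.5] w 0.0871 g 0.0
```

```bash
python3 -m pendant '[[0,0,0.02,0],[0,0,0.02,0],[0,0,0.02,0],[0,0,0.015,0],[0,0,0.010,0],[0,0,0.006,0],[0,0,0.005,0],[0,0,0,0]]'
python3 -m pendant '[[0,0,0,0],[0,0,0,0],[0,0,0,0],[0,0,0,0],[0,0,0,0],[0,0,0,0],[0,0,0,0],[0,0,0,0]]' 0 12
python3 -m pendant '[[0,0,0,0],[0,0,-0.004,0],[0,0,-0.008,0],[0,0,-0.012,0],[0,0,-0.016,0],[0,0,-0.02,0],[0,0,-0.02,0],[0,0,-0.02,0]]' 0 18;  python3 -m pendant '[[0,0,-0.02,0],[0,0,-0.02,0],[0,0,-0.01,0],[0,0,0,0],[0,0,0,0]]'; python3 go.py 0.5079 -0.1389 0.175 0.1957
```

```text
time: 15.02
ee_pos: [0.5825, 0.198, 0.0257]
eef_rot: [0.631, 0.776, 0.0, 0.0]
ft_force: [0.2, -0.2, -0.5]
width: 0.0872
grip_force: 0.0
time: 15.68
ee_pos: [0.5823, 0.1981, 0.0256]
eef_rot: [0.631, 0.776, 0.0, -0.0]
ft_force: [-0.8, -0.2, 0.7]
width: 0.0497
grip_force: 12.0
time: 16.35
ee_pos: [0.5824, 0.198, 0.1277]
eef_rot: [0.631, 0.776, 0.0, 0.0]
ft_force: [1.3, -0.4, -1.6]
width: 0.0499
grip_force: 18.0
time: 16.77
ee_pos: [0.5823, 0.1981, 0.1757]
eef_rot: [0.631, 0.776, 0.0, 0.0]
ft_force: [0.3, 0.2, -1.5]
width: 0.0502
grip_force: 18.0
t 16.77 tool delta mm [-314.8 -141.5    0.5] turn 0.0093 tilt [ 7.e-04  6.e-04 -1.e+00] pos [0.5823 0.1981 0.1757] q7 -0.11 F [ 0.3  0.2 -1.5] w 0.0502 g 18.0
```

```bash
python3 -m pendant '[[-0.010,-0.005,0,0.009],[-0.020,-0.009,0,0],[-0.028,-0.0125,0,0],[-0.028,-0.0125,0,0],[-0.028,-0.0125,0,0],[-0.028,-0.0125,0,0],[-0.028,-0.0125,0,0],[-0.028,-0.0125,0,0]]' >/dev/null;  python3 -m pendant '[[-0.028,-0.0125,0,0],[-0.028,-0.0125,0,0],[-0.028,-0.0125,0,0],[-0.020,-0.009,0,0],[-0.013,-0.006,0,0],[0,0,0,0],[0,0,0,0],[0,0,0,0]]'; python3 go.py 0.5079 -0.1389 0.035 0.1957
```

```text
time: 18.1
ee_pos: [0.5045, -0.1377, 0.1747]
eef_rot: [0.634, 0.773, -0.0, -0.001]
ft_force: [-0.4, -0.3, -1.4]
width: 0.0498
grip_force: 18.0
t 18.1 tool delta mm [ -1.9   3.2 139.7] turn 0.0008 tilt [-1.2e-03  5.0e-04 -1.0e+00] pos [ 0.5045 -0.1377  0.1747] q7 0.45 F [-0.4 -0.3 -1.4] w 0.0498 g 18.0
```

```bash
python3 -m pendant '[[-0.002,0.003,0,0],[0,0,0.02,0],[0,0,0.03,0],[0,0,0.03,0],[0,0,0.02,0],[0,0,0.012,0],[0,0,0,0],[0,0,0,0]]' >/dev/null; python3 go.py 0.5079 -0.1389 0.0226 0.1957
```

```text
t 18.77 tool delta mm [ 0.8 -0.5 41.1] turn 0.0009 tilt [-4.e-04 -1.e-04 -1.e+00] pos [ 0.5086 -0.1396  0.0637] q7 0.53 F [ 0.2  1.  -1.7] w 0.0493 g 18.0
```

```bash
python3 -m pendant '[[0.001,-0.001,0.012,0],[0,0,0.010,0],[0,0,0.008,0],[0,0,0.005,0],[0,0,0.003,0],[0,0,0.001,0],[0,0,0,0],[0,0,0,0]]'; python3 -m pendant '[[0,0,0.0005,0],[0,0,0.0005,0],[0,0,0,0],[0,0,0,0]]'
```

```text
time: 19.43
ee_pos: [0.5073, -0.1392, 0.0248]
eef_rot: [0.635, 0.773, 0.0, 0.0]
ft_force: [0.1, 0.7, -0.9]
width: 0.0499
grip_force: 18.0
time: 19.77
ee_pos: [0.5072, -0.1391, 0.0236]
eef_rot: [0.635, 0.773, 0.0, 0.0]
ft_force: [0.3, -0.3, -1.3]
width: 0.0501
grip_force: 18.0
```

```bash
python3 -m pendant '[[0,0,0.0005,0],[0,0,0,0],[0,0,0,0]]';python3 -m pendant '[[0,0,0.0005,0],[0,0,0,0],[0,0,0,0]]'
```

```text
time: 20.02
ee_pos: [0.5071, -0.1391, 0.0229]
eef_rot: [0.635, 0.773, 0.0, -0.0]
ft_force: [-0.0, 0.3, -1.0]
width: 0.0496
grip_force: 18.0
time: 20.27
ee_pos: [0.5071, -0.1391, 0.0225]
eef_rot: [0.635, 0.773, 0.0, -0.0]
ft_force: [-0.4, 0.4, 0.6]
width: 0.0497
grip_force: 18.0
```

```bash
python3 -m pendant '[[0,0,0.0005,0],[0,0,0,0],[0,0,0,0]]'
```

```text
time: 20.52
ee_pos: [0.5071, -0.1391, 0.0225]
eef_rot: [0.635, 0.773, 0.0, -0.0]
ft_force: [-3.7, 1.1, 8.7]
width: 0.0498
grip_force: 18.0
```

Seated. Release, withdraw, check.

```bash
python3 -m pendant '[[0,0,0,0],[0,0,0,0],[0,0,0,0],[0,0,0,0],[0,0,0,0]]' 0.7;  python3 -m pendant '[[0,0,-0.005,0],[0,0,-0.015,0],[0,0,-0.025,0],[0,0,-0.03,0],[0,0,-0.03,0],[0,0,-0.03,0],[0,0,-0.03,0],[0,0,-0.02,0]]';  python3 -m pendant '[[0.02,0,-0.02,0],[0.03,0,-0.02,0],[0.03,0,0,0],[0.03,0,0,0],[0.03,0,0,0],[0.02,0,0,0],[0,0,0,0],[0,0,0,0]]'
python3 - <<'E'
from h import *
c=r.camera("scene"); a=c["img"][130:300,110:430,::-1]
t=r.camera("top")["img"][80:330,70:410,::-1]
cv2.imwrite("pics/v9.png",np.vstack([cv2.resize(a,(560,297)),cv2.resize(t[:,:],(400,294)) if 0 else cv2.copyMakeBorder(cv2.resize(t,(400,294)),0,0,0,160,0)]))
E
```

```text
time: 20.93
ee_pos: [0.5071, -0.1391, 0.0219]
eef_rot: [0.635, 0.773, 0.0, -0.0]
ft_force: [-0.5, 0.4, -0.2]
width: 0.0608
grip_force: 0.0
time: 21.6
ee_pos: [0.5076, -0.1395, 0.2103]
eef_rot: [0.635, 0.773, 0.001, 0.001]
ft_force: [1.3, -1.3, 0.2]
width: 0.0611
grip_force: 0.0
time: 22.27
ee_pos: [0.4758, 0.0185, 0.2473]
eef_rot: [0.634, 0.774, 0.0, 0.0]
ft_force: [-0.1, -0.5, 0.2]
width: 0.0611
grip_force: 0.0
```

View pics/v9.png

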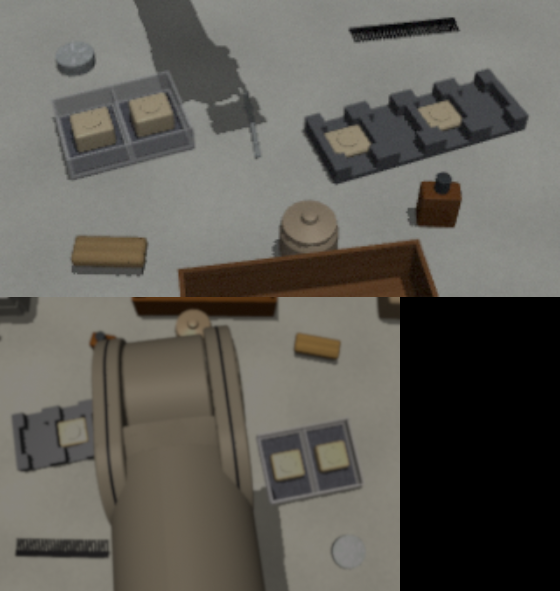

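Both thick soaps lie flat, one in each bay, at (92,130) and (152,112) in the scene crop. Both thin soaps are still in the mould at (348,140) and (440,115), the other things look undisturbed, and the arm is clear.

```bash
python3 -c "
from bench import r
print(r.close_job())"
```

```text
the job is handed in; nothing more can be done
None
```

The job is handed in at about 22 s: both full-thickness soaps lie flat and right way up, one in each organiser compartment, the two thin ones are still in the mould, and nothing else looked disturbed in the final pictures.

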